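# Slide the parts tote up the sloping stand and seat it behind the lip

## Robot

A 6-joint arm with a two-finger parallel gripper is mounted at the origin on the work surface. World frame = base frame: x ahead of the robot, y to its left, z up, the work surface at z = 0. Lengths are in m, angles in rad, forces in N, time in s.
With the tool pointing down it reaches from about 0.3 to 0.775 m from the base axis. Payload 14.6 kg.
Tool frame: the origin (TCP) lies midway between the tips of the shut fingers; the grasp point (between the pads) lies 19 mm behind it (ctrl.pinch_z is the distance from the TCP to the grasp point, in m); z points along the fingers, y is the line along which they close (so a half turn about z gives the same grasp; the last joint's range is limited). The gripper opens to 94 mm and grips with 3 to 60 N. Pads are 16 mm wide; open, the fingers measure 119 mm over their backs; the gripper's body (75 mm by 177 mm) begins 78 mm behind the grasp point.
Start: joints at [-1.367, 0.3, 1.521, -0, 1.321, -0.067], TCP at [0.147, -0.53, 0.205] pointing down, gripper open.
Joint ranges: [-3.03, 3.03], [-0.79, 2.21], [0.23, 2.52], [-1.04, 4.18], [0, 3.07], [-2.55, 2.55]. Speed limits (rad/s): [2.22, 2.22, 2.57, 3.14, 3.14, 3.14].

## Interface

Orientations are given as [roll, pitch, yaw] about the fixed x, y, z axes, in that order (R = Rz(yaw) Ry(pitch) Rx(roll)).
In Python, from station import ctrl gives the robot as it stands.
- The arm moves only by the tool jog_arm, never from a script. Its argument "motion" is a list of rows, each a list of 7 numbers: the shift along the tool's x, y, z in m, then the turn, a rotation vector about the tool's x, y, z in rad, then the opening, from -1 (shut) to 1 (fully open). In form: [[tx, ty, tz, rx, ry, rz, gripper], ...]. A call has 1 to 5 rows; each row shifts and turns the commanded pose from where the row before left it, along the tool's axes as they then stand; what a row does not reach is not made up. A row lasts 1/10 s, in which the tool goes at most 50 mm and 8.59 degrees, less where a joint would pass 70% of its speed; a pose out of reach is approached as far as the arm can. A call is refused whole if a number of a shift passes 0.05 or a number of a turn 0.15, either way. A call with a gripper value outside its range is refused whole. The fingers move at their own pace and stop on an object; "squeeze" is the grip in N (left out, the last holds). Time passes only in rows, so rows that do not move let the fingers close. It gives the time, the measured TCP pose, the force, the opening and the grip force at its end, in the units of the state.
- ctrl.get_obs(): the state, without advancing time (a new reading comes with each control period).
- ctrl.camera(name): name is "side" or "top" or "wrist"; returns the picture (400x640x3 uint8, red, green, blue); there is no depth.
- ctrl.camera_model(name): a dict with "intrinsics" (3x3 intrinsics, pixels), "rvec" (rotation vector, rad) and "tvec" (3), from world to camera coordinates, as OpenCV has them. Camera axes: x right, y down, z forward; pixel columns grow to the right and rows downward; lengths in m; the calibration is good to about 2 mm. The wrist camera is an equidistant fisheye: a pixel r from the principal point sees the ray r / f radians off the axis. A picture is of the moment at which its call begins: read the wrist's pose just before it. camera_model takes no time and is no camera call; for the wrist camera it gives the pose at the moment of the call.
- ctrl.hand_in(): hands the job in; it is judged then, once.
The state is a dict: "time_s": time; "qpos": joint angles; "joint_vel": joint speeds; "tau": joint torques, N m; "ee_pos": TCP position; "eef_rot": TCP orientation; "force": force on the tool from outside, world axes, zero at the start; "moment": the same for the moment, N m; "grip_width": finger opening in m; "grip_force": force on a finger pad.
Only numpy, scipy, OpenCV 4.12 (cv2) and the standard library are available. Lean on these libraries where they do the work, as an engineer would, in place of code of your own. Each camera call takes 0.05 s, during which the arm holds its last target. There are 200 camera calls.

## Task

Bring the wooden parts tote to the foot of the ramp of the sloping stand, then slide it up the ramp between the side rails - do not lift it up there - until its trailing bottom edge drops behind the lip and it sits flat in the upper berth between the lip and the sprung end board. Push gently: the end board may be touched and pressed lightly, but never hard. Let go of the tote and leave the other things on the bench where they are.

Things in the scene. Friction and masses are not known exactly. Their poses are not given: they have to be found in the camera images.
- ramp_foot (a point): Middle of the lower edge (toe) of the stand's ramp, at bench height. Axes, as for the next three points: x uphill along the plywood deck (slope 0.175 rad), y across it, z square to it; the deck's top is z = 0 here, x 0 to 395 mm, 144 mm wide. The tote stays where it is left on the slope; sliding it takes 2 to 5 N, over the lip up to 9 N.
- rails_end (a point): Middle of the deck where the side rails end, 112 mm up from the toe. The rails are 20 mm high, 108 mm apart inside from 40 to 112 mm up from the toe; below that they flare out to 128 mm apart at the toe. Uphill of the rails a wooden carriage lies on the deck, with a lip, a berth and an end board.
- lip_zone (a point): Fixed point on the deck, 190 mm up from the toe. The carriage is clamped at another place each time, so the lip's drop lies anywhere within 30 mm uphill or downhill of this point: this is not reported, feel or see it. A dark bevelled batten rises 7 mm over 51 mm going uphill and ends in the lip, a square 7 mm drop back to the deck.
- deck_top (a point): Middle of the deck's upper edge. In the berth (cheeks 24 mm high, 112 mm apart) the sprung end board, 38 mm high, faces downhill 123 mm uphill of the lip's drop (3 mm more than the tote's length). It gives 1 mm per 4 N and is harmed above 16 N. A tote pushed up against it has its trailing end past the lip.
- tote_mid (a point): Open box of 8 mm board, 120 mm long (x), 96 wide (y), 42 high, 0.5 to 0.8 kg, alike end to end. Point: middle of the box, 21 mm above its underside. A grip board 12 mm thick (in x), 80 wide (in y), crosses its middle, top 41 mm above this point; pockets 46 mm long each side of it, wooden feet up to 22 mm above the underside in them. Starts before the toe, x roughly uphill, on the bench.
- gouge_a: bystander: carving gouge lying beyond the ramp, 200 mm long, lying along its x, 28 mm high; origin under it at its ferrule. Do not disturb.
- gouge_b: bystander: carving gouge lying on the robot's side of the ramp, 220 mm long, along its x, 28 mm high; origin under it at its ferrule. Do not disturb.
- mallet: bystander: square wooden mallet standing on its head, 70 x 55 mm, handle up, 240 mm tall; origin at centre of its underside. Do not disturb.
- glue: bystander: white glue bottle, 54 mm across, 140 mm tall; origin at centre of its underside. Do not disturb.
- dish: bystander: wooden bowl 90 mm across, 40 mm high; origin at centre of its underside. Do not disturb.
- offcut: bystander: wooden offcut 110 x 50 x 30 mm; origin at centre of its underside. Do not disturb.
- rosette: bystander: carved round rosette 76 mm across, 23 mm high; origin at centre of its underside. Do not disturb.
Not all that is in view belongs to the job. Leave any blue or green look-alike of the part that bears tote_mid alone.

How it is judged:
By the outcome, as a careful person would: the job done as asked, in the order asked, and still so for the second after the job is handed in, with the robot touching nothing.
It also fails if it takes over 67 s, if anything falls off the work surface, if the arm or the gripper's body presses on something with over 40 N, if the wrist force passes 120 N, or if a joint passes its speed limit or range.

## Working session

There is one attempt and no reset: what is moved stays moved. The work goes in short steps, Python scripts to look and compute and a tool call to move; the robot and the scene stay as the last step left them, time stands still between calls to the robot, and variables do not carry over. Pictures are saved under pics/ and viewed, at most 10 in all, crops included, and the job is handed in when it is done.

Besides the shell and the picture viewer there is one more tool, called in YAML: its name, and indented under it one key for each argument. jog_arm: Moves the arm, as the interface text tells. Its arguments: {"type":"object","properties":{"motion":{"type":"array"},"squeeze":{"type":"number"}},"required":["motion"]}

```bash
mkdir -p pics; ls
cat > h.py <<'E'
import numpy as np, cv2
from station import ctrl
from scipy.spatial.transform import Rotation as R
def cam(n):
    m=ctrl.camera_model(n); return np.array(m["intrinsics"]),cv2.Rodrigues(np.array(m["rvec"],float))[0],np.array(m["tvec"],float).ravel()
def ray(n,uv,c=None):
    K,Rm,t=c or cam(n); u,v=uv; x=(u-K[0,2])/K[0,0]; y=(v-K[1,2])/K[1,1]
    if n=="wrist":
        r=np.hypot(x,y); s=np.sin(r)/r if r>1e-9 else 1; d=np.array([x*s,y*s,np.cos(r)])
    else: d=np.array([x,y,1.])
    d/=np.linalg.norm(d); return -Rm.T@t, Rm.T@d
def onz(n,uv,z,c=None):
    o,d=ray(n,uv,c); return o+d*(z-o[2])/d[2]
def tri(rs):
    A=np.zeros((3,3));b=np.zeros(3)
    for o,d in rs:
        P=np.eye(3)-np.outer(d,d);A+=P;b+=P@o
    p=np.linalg.solve(A,b); return p,[np.linalg.norm(np.cross(p-o,d)) for o,d in rs]
def proj(n,p,c=None):
    K,Rm,t=c or cam(n); q=Rm@np.array(p)+t
    if n=="wrist":
        r=np.hypot(q[0],q[1]); th=np.arctan2(r,q[2]); q=np.array([q[0]/r*th,q[1]/r*th,1])
    q=K@(q/q[2]); return q[:2]
E
python3 - <<'E'
from h import *
for n in ("side","top","wrist"):
    im=ctrl.camera(n)[:,:,::-1]; cv2.imwrite(f"pics/{n}0.png",im)
    K,Rm,t=cam(n); print(n,K.round(1).tolist(),(-Rm.T@t).round(3),Rm.round(2).tolist())
a=cv2.imread("pics/side0.png");b=cv2.imread("pics/top0.png");
print(ctrl.get_obs())
E
```

```text
pics
side [[408.4, 0.0, 323.1], [0.0, 408.4, 206.1], [0.0, 0.0, 1.0]] [-0.07   0.579  0.667] [[-0.67, -0.74, -0.02], [-0.42, 0.4, -0.81], [0.61, -0.53, -0.58]]
top [[368.3, 0.0, 317.9], [0.0, 368.3, 199.0], [0.0, 0.0, 1.0]] [0.446 0.068 1.142] [[-0.0, -1.0, 0.03], [-1.0, 0.0, -0.09], [0.09, -0.03, -1.0]]
wrist [[309.7, 0.0, 319.8], [0.0, 309.7, 198.0], [0.0, 0.0, 1.0]] [ 0.212 -0.512  0.385] [[0.27, -0.96, -0.0], [-0.94, -0.26, 0.24], [-0.23, -0.06, -0.97]]
{'time_s': 0.15, 'qpos': array([-1.36660577e+00,  3.00337517e-01,  1.52141577e+00, -6.01102012e-06,
        1.32071759e+00, -6.65981581e-02]), 'joint_vel': array([-0.00032793, -0.00134849, -0.00234762,  0.00177372,  0.00195646,
        0.00121378]), 'tau': array([-1.55864916e-03, -5.31965375e+01, -3.52822781e+01,  7.07783690e-02,
        2.36088753e-02, -6.07774268e-05]), 'ee_pos': array([ 0.14707704, -0.52976636,  0.20502954]), 'eef_rot': array([-3.14071598e+00, -5.26353925e-05,  2.70790179e-01]), 'force': array([-0.25915608, -0.54900128,  0.10684909]), 'moment': array([-0.03434684, -0.00917094,  0.02252021]), 'grip_force': 0.0, 'grip_width': 0.0940606263593401}
```

View pics/top0.png

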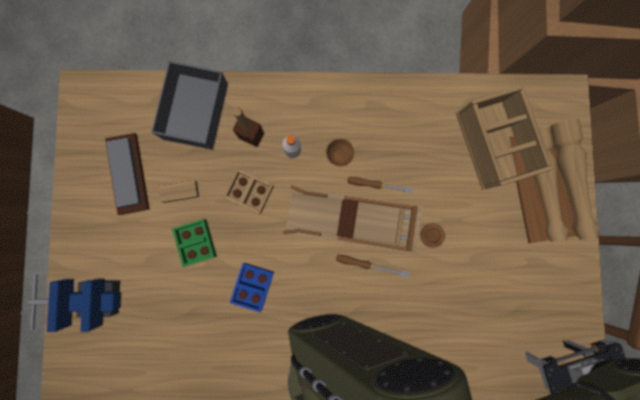

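View pics/side0.png

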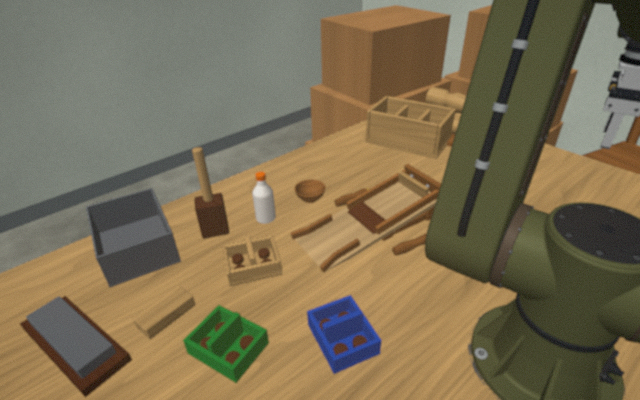

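The top view shows three totes that could be mistaken for each other: natural wood at (250,192), green at (194,242) and blue at (252,287). There is also a large wooden crate at (505,140). By the description I choose the wooden tote at (250,192). The ramp's toe is at about (287,212), its dark batten at (347,218), and the end board at about (410,228). Next I'll check this in one close crop.

Run:
```python
import cv2,numpy as np
a=cv2.imread("pics/top0.png")[165:260,222:422]; b=cv2.imread("pics/side0.png")[160:290,215:445]
a=cv2.resize(a,(640,304),interpolation=cv2.INTER_CUBIC); b=cv2.resize(b,None,fx=640/230,fy=2.25,interpolation=cv2.INTER_CUBIC)
c=np.vstack([a,b]);print(c.shape)
cv2.imwrite("pics/crop1.png",c[:600])
```

```text
(596, 640, 3)
```

View pics/crop1.png

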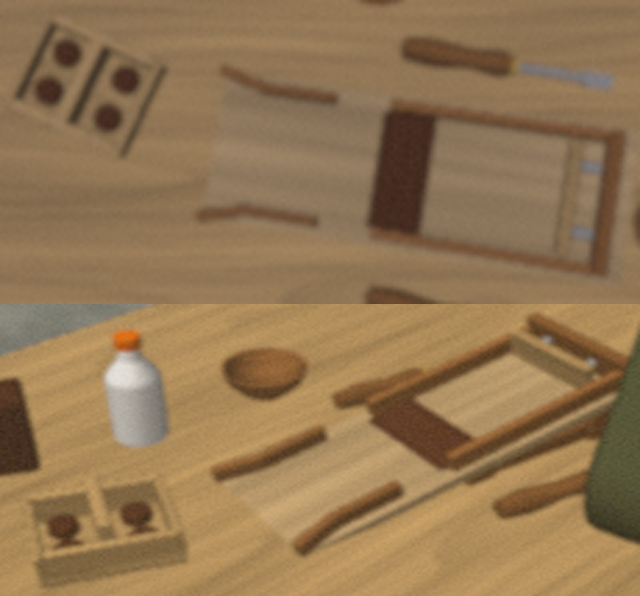

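The crop confirms the choice: a wooden tote with a grip board across its middle and two dark feet per pocket, centred at about top (250,191.6). The rails, dark batten, cheeks and end board are all visible. Now I'll take rough positions before moving.

Run:
```python
from h import *
T=lambda x,y:(222+x/3.2,165+y/3.2)
S=lambda x,y:(215+x*230/640,160+(y-304)/2.25)
pts=dict(gripboard=(T(90,85),.062),toeL=(T(225,85),0),toeR=(T(203,212),0),railL=(T(337,99),.04),railR=(T(317,221),.04),batLoL=(T(387,112),.03),batLoR=(T(370,232),.03),lipL=(T(436,115),.04),lipR=(T(420,235),.04),boardL=(T(580,138),.09),boardR=(T(560,250),.09),mallet=((252,130),.05),bottle=((291,148),.1))
for k,(uv,z) in pts.items(): print(k,onz("top",uv,z).round(3))
# two-view height of tote grip board ends top
for a,b in [((106,48),(92,480)),((75,120),(103,533))]: 
    p,e=tri([ray("top",T(*a)),ray("side",S(*b))]); print(p.round(3),np.round(e,4))
```

```text
gripboard [0.561 0.236 0.062]
toeL [0.567 0.115 0.   ]
toeR [0.444 0.136 0.   ]
railL [0.55  0.008 0.04 ]
railR [0.436 0.027 0.04 ]
batLoL [ 0.538 -0.04   0.03 ]
batLoR [ 0.425 -0.023  0.03 ]
lipL [ 0.535 -0.085  0.04 ]
lipR [ 0.422 -0.069  0.04 ]
boardL [ 0.51  -0.208  0.09 ]
boardR [ 0.41  -0.188  0.09 ]
mallet [0.748 0.235 0.05 ]
bottle [0.682 0.115 0.1  ]
[0.598 0.226 0.051] [0.0035 0.0035]
[0.534 0.258 0.041] [0.0058 0.0058]
```

jog_arm:
  motion:
    - [0.045,0,-0.02,0,0,0.08,1]
    - [0.045,0,-0.02,0,0,0.08,1]
    - [0.045,0,-0.02,0,0,0.08,1]
    - [0.045,0,-0.02,0,0,0.08,1]
    - [0.045,0,-0.02,0,0,0.08,1]

```text
time_s: 0.65
ee_pos: [0.3711, -0.5045, 0.3064]
eef_rot: [3.141, -0.0, -0.132]
force: [-0.4, -0.7, -0.3]
grip_width: 0.0941
grip_force: 0.0
```

jog_arm:
  motion:
    - [0,-0.045,0,0,0,0,1]
    - [0,-0.045,0,0,0,0,1]
    - [0,-0.045,0,0,0,0,1]
    - [0,-0.045,0,0,0,0,1]
    - [0,-0.045,0,0,0,0,1]

```text
time_s: 1.15
ee_pos: [0.3981, -0.2803, 0.3052]
eef_rot: [-3.141, 0.0, -0.129]
force: [0.6, 0.1, 0.2]
grip_width: 0.0943
grip_force: 0.0
```

jog_arm:
  motion:
    - [0,-0.045,0,0,0,0,1]
    - [0,-0.045,0,0,0,0,1]
    - [0,-0.045,0,0,0,0,1]
    - [0,-0.045,0,0,0,0,1]
    - [0,-0.045,0,0,0,0,1]

```text
time_s: 1.65
ee_pos: [0.427, -0.0572, 0.3055]
eef_rot: [-3.142, -0.0, -0.129]
force: [1.1, -0.3, 0.2]
grip_width: 0.0939
grip_force: 0.0
```

jog_arm:
  motion:
    - [0,-0.04,0,0,0,0,1]
    - [0,-0.04,0,0,0,0,1]
    - [0,0,0,0,0,0,1]
    - [0,0,0,0,0,0,1]

```text
time_s: 2.05
ee_pos: [0.4375, 0.0208, 0.3053]
eef_rot: [3.141, 0.0, -0.127]
force: [0.2, 0.2, -1.2]
grip_width: 0.0942
grip_force: 0.0
```

Run:
```python
from h import *
o=ctrl.get_obs(); print(o["time_s"],o["ee_pos"],o["eef_rot"])
c=cam("wrist"); np.savez("pics/w1.npz",K=c[0],R=c[1],t=c[2])
im=ctrl.camera("wrist")[:,:,::-1]; cv2.imwrite("pics/w1.png",im)
cv2.imwrite("pics/w1s.png",cv2.resize(im,(800,500),interpolation=cv2.INTER_CUBIC))
print((-c[1].T@c[2]).round(3))
```

```text
2.05 [0.43751307 0.02076182 0.30528216] [ 3.14136986e+00  3.65495924e-04 -1.27277746e-01]
[0.505 0.012 0.485]
```

View pics/w1s.png

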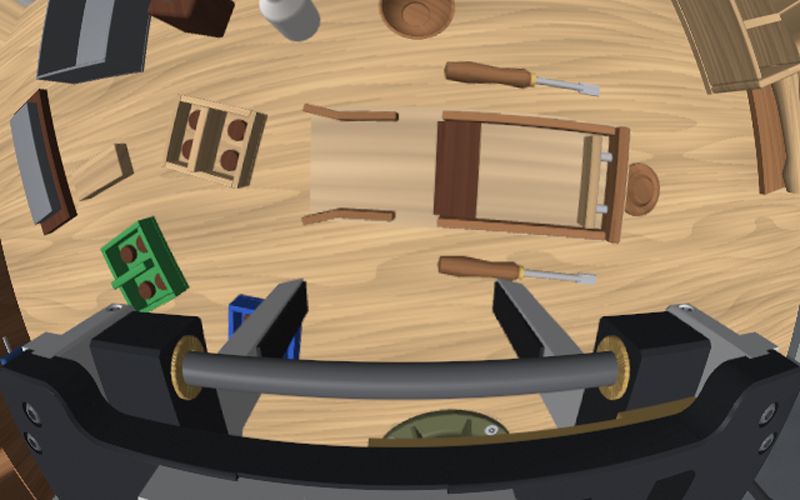

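The wrist view, in 800-px coordinates, shows the wooden tote with its grip board from about (207,105) to (200,172). The batten spans (433–482, 121–219), the rail ends are at (397,117) and (394,215), and the toe is at x≈310. The gouges lie at y≈75 and y≈270, on either side of the ramp. Next I'll take a second wrist view closer to the tote for triangulation.

jog_arm:
  motion:
    - [0.006,-0.035,0.005,0,0,0,0]
    - [0.006,-0.035,0.005,0,0,0,0]
    - [0.006,-0.035,0.005,0,0,0,0]
    - [0.006,-0.035,0.005,0,0,0,0]
    - [0.006,-0.035,0.005,0,0,0,0]

```text
time_s: 2.6
ee_pos: [0.4906, 0.19, 0.2802]
eef_rot: [3.141, -0.0, -0.131]
force: [-0.4, -0.9, -0.6]
grip_width: 0.0576
grip_force: 0.0
```

jog_arm:
  motion:
    - [0,0,0,0,0,0.13,0]
    - [0,0,0,0,0,0.13,0]
    - [0,0,0,0,0,0,0]
    - [0,0,0,0,0,0,0]

```text
time_s: 3.0
ee_pos: [0.4902, 0.189, 0.2805]
eef_rot: [3.142, 0.0, -0.387]
force: [1.0, 0.6, -0.2]
grip_width: 0.047
grip_force: 0.0
```

Run:
```python
from h import *
o=ctrl.get_obs(); print(o["time_s"],o["ee_pos"],o["eef_rot"],o["grip_width"])
c=cam("wrist"); np.savez("pics/w2.npz",K=c[0],R=c[1],t=c[2])
im=ctrl.camera("wrist")[:,:,::-1]; cv2.imwrite("pics/w2.png",im)
cv2.imwrite("pics/w2s.png",cv2.resize(im,(800,500),interpolation=cv2.INTER_CUBIC))
```

```text
3.0 [0.49018488 0.18901261 0.28045465] [ 3.14153778e+00  2.33851222e-05 -3.86893888e-01] 0.047001972614295645
```

View pics/w2s.png

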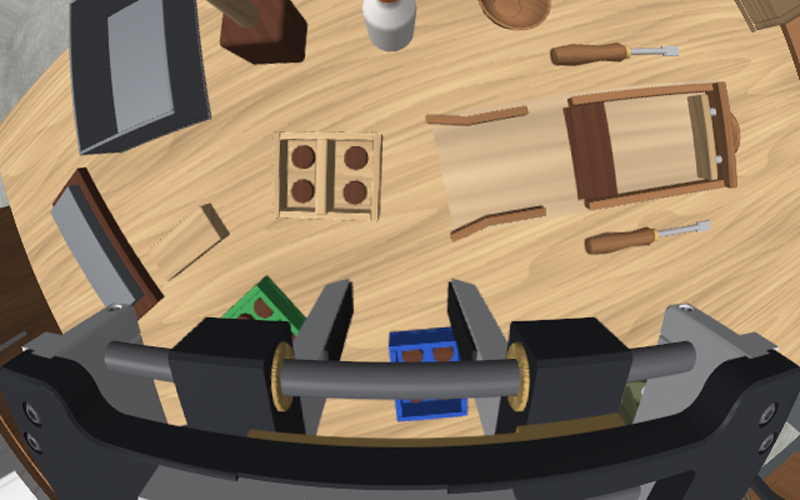

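The tote is at (277–382, 132–220) in the 800-px picture with its grip board at x≈322, and the batten is at (565–617, 104–200). I'll zoom in on the tote in both views and take the batten corners by mask.

Run:
```python
from h import *
def C(k): z=np.load(f"pics/w{k}.npz"); return z["K"],z["R"],z["t"]
quad={}
for k,(x0,y0,x1,y1) in {1:(335,85,400,185),2:(440,75,505,170)}.items():
    im=cv2.imread(f"pics/w{k}.png"); sub=im[y0:y1,x0:x1]
    hsv=cv2.cvtColor(sub,cv2.COLOR_BGR2HSV)
    m=((hsv[...,2]<115)).astype(np.uint8)*255
    m=cv2.morphologyEx(m,cv2.MORPH_OPEN,np.ones((7,7),np.uint8))
    cs=max(cv2.findContours(m,cv2.RETR_EXTERNAL,cv2.CHAIN_APPROX_NONE)[0],key=cv2.contourArea)
    q=cv2.approxPolyDP(cs,5,True)[:,0]+[x0,y0]; print(k,cv2.contourArea(cs),q.tolist()); quad[k]=q
a=cv2.resize(cv2.imread("pics/w1.png")[70:155,125:220],(380*1,340),interpolation=cv2.INTER_CUBIC)
b=cv2.resize(cv2.imread("pics/w2.png")[95:180,215:310],(380*1,340),interpolation=cv2.INTER_CUBIC)
cv2.imwrite("pics/z.png",np.hstack([a,b]))
```

```text
1 2560.0 [[351, 97], [347, 170], [379, 176], [383, 97]]
2 2344.5 [[455, 84], [462, 157], [492, 157], [482, 82]]
```

View pics/z.png

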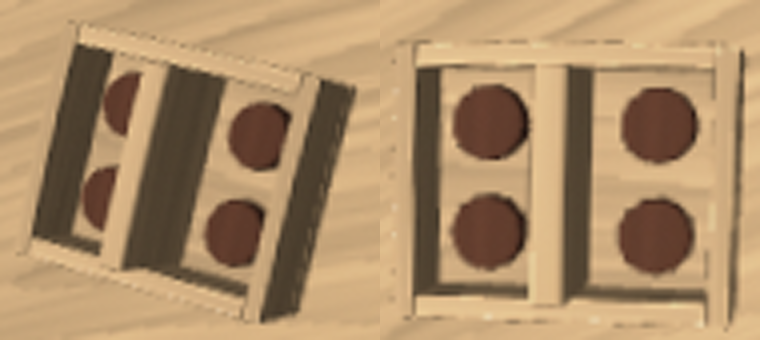

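Run:
```python
from h import *
def C(k): z=np.load(f"pics/w{k}.npz"); return z["K"],z["R"],z["t"]
c1,c2=C(1),C(2)
W1=lambda x,y:(125+x/4-.4,70+y/4-.4); W2=lambda x,y:(215+x/4-.4,95+y/4-.4)
def T(a,b,n):
    p,e=tri([ray("wrist",a,c1),ray("wrist",b,c2)]); print(n,p.round(4),round(e[0],4)); return p
g=[T(W1(155,63),W2(170,66),"boardA"),T(W1(115,266),W2(167,302),"boardB")]
r=[T(W1(78,22),W2(35,43),"rimTL"),T(W1(25,250),W2(30,318),"rimBL")]
m=(g[0]+g[1])/2; d=g[0]-g[1]; print("mid",m.round(4),"len",np.linalg.norm(d),"yaw",np.arctan2(d[1],d[0]))
# board ends at known z .062 from each view
for w,c,ps in((W1,c1,[(155,63),(115,266)]),(W2,c2,[(170,66),(167,302)])):
    q=[onz("wrist",w(*p),.062,c) for p in ps]; e=q[0]-q[1]; print(((q[0]+q[1])/2).round(4),np.hypot(*e[:2]),np.arctan2(e[1],e[0]))
q1=[(351,97),(347,170),(379,176),(383,97)];q2=[(455,84),(462,157),(492,157),(482,82)]
b=[T(x,y,n) for x,y,n in zip(q1,q2,["loA","loB","lipB","lipA"])]
V=lambda p:(p[0]*.8-.1,p[1]*.8-.1)
t=[T(V((397,113)),V((527,107)),"railA"),T(V((394,212)),V((545,207)),"railB"),T(V((310,117)),V((434,128)),"toeA?"),T(V((310,210)),V((450,222)),"toeB?")]
```

```text
boardA [0.5986 0.231  0.0632] 0.0001
boardB [0.5277 0.2647 0.0554] 0.0
rimTL [0.6285 0.2746 0.0438] 0.0002
rimBL [0.5425 0.3161 0.0419] 0.0013
mid [0.5632 0.2479 0.0593] len 0.07892437279188211 yaw -0.44413162986052335
[0.5632 0.2462 0.062 ] 0.07740816925245415 -0.3875158172312348
[0.5634 0.2471 0.062 ] 0.07736268333453612 -0.42395825687845234
loA [ 0.5376 -0.0367  0.045 ] 0.0016
loB [ 0.4304 -0.0199  0.025 ] 0.0008
lipB [ 0.4169 -0.0652  0.0376] 0.0002
lipA [ 0.5307 -0.0811  0.0471] 0.001
railA [0.5521 0.0092 0.0349] 0.0
railB [0.4371 0.0277 0.0336] 0.0005
toeA? [0.566  0.1152 0.0115] 0.0
toeB? [ 0.4503  0.1374 -0.0096] 0.0018
```

Run:
```python
from h import *
def C(k): z=np.load(f"pics/w{k}.npz"); return z["K"],z["R"],z["t"]
cs=[C(1),C(2)]
V=lambda p:(p[0]*.8-.1,p[1]*.8-.1)
sl=.175
F={"toe":(0,0,[[V((310,117)),V((310,210))],[V((434,128)),V((450,222))]]),
"rails":(112,20,[[V((397,113)),V((394,219))],[V((527,107)),V((545,214))]]),
"lo":(155,0,[[(351,97),(347,170)],[(455,84),(462,157)]]),
"lip":(206,7,[[(383.5,97),(379.5,176)],[(482.5,82),(492.5,157)]]),
"board":(329,38,[[V((585,136)),V((581,224))],[V((692,97)),V((700,178))]])}
for n,(s,h,v) in F.items():
    z=(s*np.sin(sl)+h*np.cos(sl))/1000
    for c,ps in zip(cs,v):
        a,b=[onz("wrist",p,z,c) for p in ps]; d=a-b
        print(n,((a+b)/2).round(4),"w",np.hypot(*d[:2]).round(4),"yaw",np.arctan2(d[1],d[0]).round(3))
```

```text
toe [0.5086 0.1267 0.    ] w 0.1192 yaw -0.15
toe [0.5102 0.1257 0.    ] w 0.1147 yaw -0.205
rails [0.4909 0.0188 0.0392] w 0.123 yaw -0.156
rails [0.4912 0.0214 0.0392] w 0.1237 yaw -0.174
lo [ 0.4836 -0.0289  0.027 ] w 0.109 yaw -0.172
lo [ 0.4851 -0.0326  0.027 ] w 0.11 yaw -0.244
lip [ 0.4749 -0.0741  0.0428] w 0.1153 yaw -0.156
lip [ 0.4737 -0.0737  0.0428] w 0.1132 yaw -0.185
board [ 0.4583 -0.1833  0.0947] w 0.0968 yaw -0.117
board [ 0.461  -0.1725  0.0947] w 0.0957 yaw -0.202
```

Measured values, which agree with the given sizes:
- **Tote:** middle at (0.563, 0.247), yaw −0.42, board top about 0.06 m high.
- **Ramp:** toe at (0.509, 0.1255), uphill direction at tool yaw −0.165.
- **Lip:** about 207 mm up from the toe.

Now I'll approach the tote.

jog_arm:
  motion:
    - [0.023,-0.0405,0,0,0,0.016,0]
    - [0.023,-0.0405,0,0,0,0.017,0]
    - [0,0,0.05,0,0,0,0]
    - [0,0,0.05,0,0,0,0]
    - [0,0,0.05,0,0,0,0]

```text
time_s: 3.55
ee_pos: [0.5638, 0.2464, 0.1286]
eef_rot: [-3.141, -0.0, -0.42]
force: [0.9, 0.6, -0.8]
grip_width: 0.047
grip_force: 0.0
```

jog_arm:
  motion:
    - [0,0,0.04,0,0,0,-0.1]
    - [0,0,0.01,0,0,0,-0.1]
    - [0,0,0,0,0,0,-0.1]
    - [0,0,0,0,0,0,-0.1]

```text
time_s: 3.95
ee_pos: [0.5648, 0.2471, 0.0829]
eef_rot: [-3.139, -0.002, -0.422]
force: [-0.3, -0.0, 0.5]
grip_width: 0.0419
grip_force: 0.0
```

Run:
```python
from h import *
o=ctrl.get_obs(); print(o["time_s"],o["ee_pos"],o["eef_rot"],o["grip_width"])
c=cam("wrist"); np.savez("pics/w3.npz",K=c[0],R=c[1],t=c[2])
im=ctrl.camera("wrist")[:,:,::-1]; cv2.imwrite("pics/w3.png",im)
for p in ([.5633,.2467,.062],o["ee_pos"]): print(proj("wrist",p,c))
cv2.imwrite("pics/w3s.png",cv2.resize(im[60:300,170:470],(750,600),interpolation=cv2.INTER_CUBIC))
```

```text
3.95 [0.5648377  0.24713785 0.08291783] [-3.13931340e+00 -2.30203397e-03 -4.21644745e-01] 0.04193533484159472
[320.28084963 225.89802054]
[318.58361752 234.98982087]
```

View pics/w3s.png

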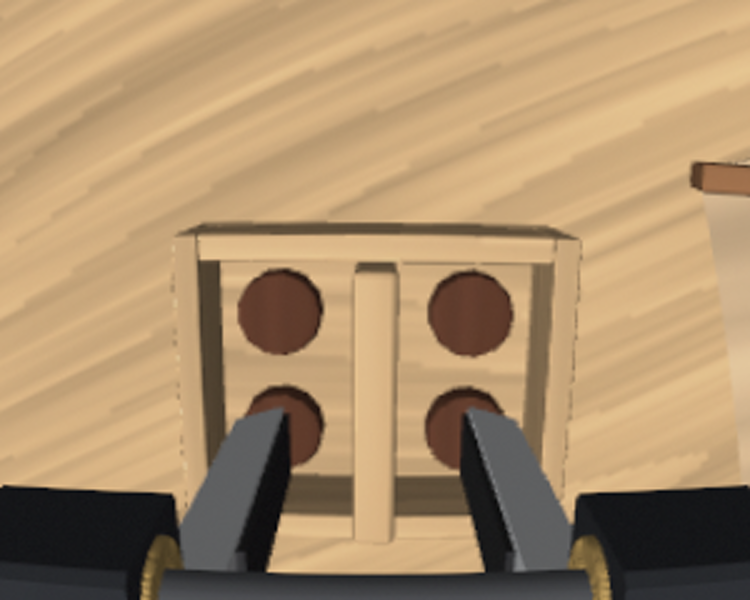

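The fingers straddle the grip board, which sits centred between them at about (376,400) in the crop, and they are clear of the pocket walls. I'll descend and grip.

jog_arm:
  motion:
    - [0,0,0.02,0,0,0,-0.1]
    - [0,0,0.02,0,0,0,-0.1]
    - [0,0,0.011,0,0,0,-0.1]
    - [0,0,0,0,0,0,-0.1]
  squeeze: 15

```text
time_s: 4.4
ee_pos: [0.5636, 0.2469, 0.0295]
eef_rot: [3.141, 0.0, -0.422]
force: [0.3, 0.3, 1.1]
grip_width: 0.0424
grip_force: 0.0
```

jog_arm:
  motion:
    - [0,0,0,0,0,0,-1]
    - [0,0,0,0,0,0,-1]
    - [0,0,0,0,0,0,-1]
    - [0,0,0,0,0,0,-1]
    - [0,0,0,0,0,0,-1]
  squeeze: 15

```text
time_s: 4.9
ee_pos: [0.5639, 0.2471, 0.03]
eef_rot: [-3.141, -0.001, -0.422]
force: [0.6, 0.4, 3.8]
grip_width: 0.0119
grip_force: 15.0
```

jog_arm:
  motion:
    - [0,0,-0.008,0,0,0,-1]
    - [0,0,0,0,0,-0.086,-1]
    - [0,0,0,0,0,-0.086,-1]
    - [0,0,0,0,0,-0.085,-1]
    - [0,0,0,0,0,0,-1]

```text
time_s: 5.4
ee_pos: [0.5633, 0.2468, 0.0372]
eef_rot: [3.141, 0.001, -0.164]
force: [0.5, 0.3, -5.6]
grip_width: 0.0118
grip_force: 15.0
```

jog_arm:
  motion:
    - [-0.0085,0.015,0,0,0,0,-1]
    - [-0.0085,0.015,0,0,0,0,-1]
    - [-0.0085,0.015,0,0,0,0,-1]
    - [-0.0085,0.014,0,0,0,0,-1]
    - [0,0,0,0,0,0,-1]

```text
time_s: 5.9
ee_pos: [0.5193, 0.1932, 0.0373]
eef_rot: [3.141, 0.001, -0.169]
force: [0.8, 0.9, -5.1]
grip_width: 0.0117
grip_force: 15.0
```

jog_arm:
  motion:
    - [0,0,0.006,0,0,0,-1]
    - [0,0,0,0,0,0,-1]
    - [0,0,0,0,0,0,-1]

```text
time_s: 6.2
ee_pos: [0.5205, 0.1946, 0.0311]
eef_rot: [3.141, 0.001, -0.165]
force: [-0.3, -0.3, -5.2]
grip_width: 0.0117
grip_force: 15.0
```

Run:
```python
from h import *
o=ctrl.get_obs(); print(o["time_s"],o["ee_pos"],o["eef_rot"],o["grip_width"],o["force"])
c=cam("wrist"); np.savez("pics/w4.npz",K=c[0],R=c[1],t=c[2])
im=ctrl.camera("wrist")[:,:,::-1]; cv2.imwrite("pics/w4.png",im)
u=np.array([-.164,-.986,0]); toe=np.array([.509,.1255,0])
for s in(0,112,207): print(s,proj("wrist",toe+u*s*.985e-3+[0,0,s*.174e-3],c).round(1))
cv2.imwrite("pics/w4s.png",cv2.resize(im[80:280,200:640],(792,360),interpolation=cv2.INTER_CUBIC))
```

```text
6.2 [0.52046762 0.19464338 0.03107519] [ 3.14139084e+00  5.25747118e-04 -1.65436395e-01] 0.01169912937108294 [-0.34364278 -0.26167982 -5.17410928]
0 [414.4 218.6]
112 [545.  222.9]
207 [621.  224.3]
```

View pics/w4s.png

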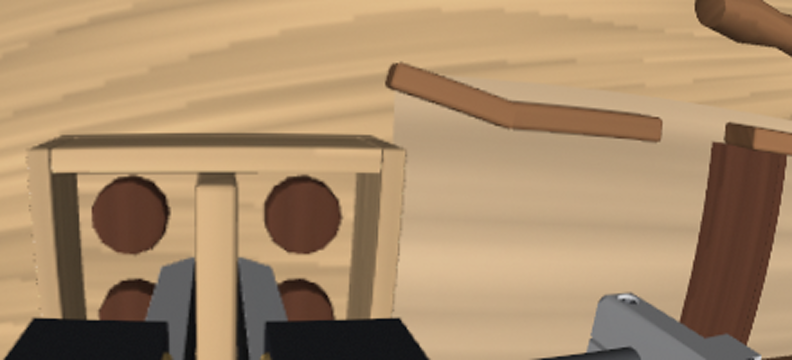

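The tote is aligned, with its leading edge just short of the toe and centred between the flared rails, so I'll set it down. Then I'll open the fingers to a loose straddle and push, tilting the tool with the slope.

jog_arm:
  motion:
    - [0,0,0.001,0,0,0,-1]
    - [0,0,0,0,0,0,-0.62]
    - [0,0,0,0,0,0,-0.62]
    - [0,0,-0.0005,0,0,0,-0.62]

```text
time_s: 6.65
ee_pos: [0.5207, 0.1944, 0.0314]
eef_rot: [-3.141, -0.001, -0.165]
force: [0.1, -0.1, -0.5]
grip_width: 0.0178
grip_force: 0.0
```

jog_arm:
  motion:
    - [0,0.007,0,0,0,0,-0.62]
    - [0,0.007,-0.0003,0,0,0,-0.62]
    - [0,0.008,-0.0005,-0.011,0,0,-0.62]
    - [0,0.008,-0.0005,-0.011,0,0,-0.62]
    - [0,0.008,-0.0005,-0.011,0,0,-0.62]

```text
time_s: 7.15
ee_pos: [0.5142, 0.1562, 0.0332]
eef_rot: [3.108, -0.0, -0.165]
force: [1.1, 4.2, 1.7]
grip_width: 0.0179
grip_force: 1.8
```

jog_arm:
  motion:
    - [0,0.008,-0.0004,-0.0118,0,0,-0.62]
    - [0,0.008,-0.0003,-0.0118,0,0,-0.62]
    - [0,0.008,-0.0002,-0.0118,0,0,-0.62]
    - [0,0.008,-0.0001,-0.0118,0,0,-0.62]
    - [0,0.008,0,-0.0118,0,0,-0.62]

```text
time_s: 7.65
ee_pos: [0.5075, 0.1169, 0.0363]
eef_rot: [3.049, 0.0, -0.165]
force: [0.1, 3.5, 2.0]
grip_width: 0.0177
grip_force: 1.7
```

jog_arm:
  motion:
    - [0,0.008,0,-0.0118,0,0,-0.62]
    - [0,0.008,0.0002,-0.0118,0,0,-0.62]
    - [0,0.008,0.0003,-0.0118,0,0,-0.62]
    - [0,0.008,0.0003,-0.0118,0,0,-0.62]
    - [0,0.008,0.0004,-0.0118,0,0,-0.62]

```text
time_s: 8.15
ee_pos: [0.5009, 0.0775, 0.0397]
eef_rot: [2.99, 0.0, -0.165]
force: [0.7, 2.7, 0.5]
grip_width: 0.0181
grip_force: 1.5
```

```bash
cat > st.py <<'E'
from h import *
o=ctrl.get_obs(); M=R.from_euler("xyz",o["eef_rot"]).as_matrix()
u=np.array([-.164,-.986,0]); toe=np.array([.509,.1255,0]); U=u*np.cos(.175)+[0,0,np.sin(.175)]; N=-u*np.sin(.175)+[0,0,np.cos(.175)]; L=np.cross(N,U)
d=o["ee_pos"]-toe; f=o["force"]
print("t",o["time_s"],"TCP s,lat,n mm",(np.array([d@U,d@L,d@N])*1e3).round(1),"F s,lat,n",np.round([f@U,f@L,f@N],1),"tool y.N",(M[:,1]@N).round(3),"w",o["grip_width"],"gf",o["grip_force"],"rot",o["eef_rot"].round(3))
E
python3 st.py
```

```text
t 8.15 TCP s,lat,n mm [54.8 -0.1 30.6] F s,lat,n [-2.7  0.2  1. ] tool y.N -0.023 w 0.018114475651694318 gf 1.4808645844459534 rot [ 2.99   0.    -0.165]
```

jog_arm:
  motion:
    - [0,0.008,0.0002,-0.0115,0,0,-0.62]
    - [0,0.008,0,-0.0115,0,0,-0.62]
    - [0,0.008,0,0,0,0,-0.62]
    - [0,0.008,0,0,0,0,-0.62]
    - [0,0.008,0,0,0,0,-0.62]

```text
time_s: 8.65
ee_pos: [0.4943, 0.0385, 0.0462]
eef_rot: [2.968, 0.0, -0.165]
force: [0.7, 3.0, -0.9]
grip_width: 0.0179
grip_force: 1.3
```

jog_arm:
  motion:
    - [0,0.007,-0.0005,0,0,0,-0.62]
    - [0,0.007,-0.0005,0,0,0,-0.62]
    - [0,0.007,-0.0005,0,0,0,-0.62]
    - [0,0.007,-0.0005,0,0,0,-0.62]
    - [0,0.007,-0.0005,0,0,0,-0.62]

```text
time_s: 9.15
ee_pos: [0.4888, 0.0051, 0.0548]
eef_rot: [2.968, 0.0, -0.165]
force: [-0.4, 3.3, -1.7]
grip_width: 0.0179
grip_force: 1.4
```

```bash
python3 st.py
```

```text
t 9.15 TCP s,lat,n mm [129.7  -0.2  32.7] F s,lat,n [-3.4 -0.9 -1.1] tool y.N -0.001 w 0.017908225874145794 gf 1.438029706478119 rot [ 2.968  0.    -0.165]
```

jog_arm:
  motion:
    - [0,0.006,-0.0008,0,0,0,-0.62]
    - [0,0.006,-0.0008,0,0,0,-0.62]
    - [0,0.006,-0.0008,0,0,0,-0.62]
    - [0,0.006,-0.0008,0,0,0,-0.62]
    - [0,0.006,-0.0008,0,0,0,-0.62]

```text
time_s: 9.65
ee_pos: [0.4841, -0.0233, 0.0639]
eef_rot: [2.968, 0.0, -0.165]
force: [0.5, 2.3, -1.7]
grip_width: 0.0177
grip_force: 1.3
```

jog_arm:
  motion:
    - [0,0.005,-0.0005,0,0,0,-0.62]
    - [0,0.005,-0.0005,0,0,0,-0.62]
    - [0,0.005,0,0,0,0,-0.62]
    - [0,0.005,0,0,0,0,-0.62]
    - [0,0.005,0,0,0,0,-0.62]

```text
time_s: 10.15
ee_pos: [0.4803, -0.0472, 0.0693]
eef_rot: [2.968, -0.0, -0.165]
force: [0.8, 4.4, 2.0]
grip_width: 0.0178
grip_force: 1.9
```

```bash
python3 st.py
```

```text
t 10.15 TCP s,lat,n mm [184.4  -0.   37.8] F s,lat,n [-4.1  0.1  2.8] tool y.N -0.001 w 0.01779088959426344 gf 1.8762217462062836 rot [ 2.968 -0.    -0.165]
```

jog_arm:
  motion:
    - [0,0.005,-0.0005,0,0,0,-0.62]
    - [0,0.005,-0.0005,0,0,0,-0.62]
    - [0,0.005,0,0,0,0,-0.62]
    - [0,0.005,0,0,0,0,-0.62]

```text
time_s: 10.55
ee_pos: [0.477, -0.0666, 0.0737]
eef_rot: [2.968, -0.0, -0.165]
force: [0.7, 3.4, 1.8]
grip_width: 0.0176
grip_force: 1.4
```

jog_arm:
  motion:
    - [0,0.005,0,0,0,0,-0.62]
    - [0,0.005,0,0,0,0,-0.62]
    - [0,0.005,0,0,0,0,-0.62]
    - [0,0.005,0,0,0,0,-0.62]

```text
time_s: 10.95
ee_pos: [0.4736, -0.086, 0.077]
eef_rot: [2.968, 0.0, -0.165]
force: [1.6, 2.3, -1.7]
grip_width: 0.018
grip_force: 1.0
```

```bash
python3 st.py
```

```text
t 10.95 TCP s,lat,n mm [ 2.245e+02 -2.000e-01  3.850e+01] F s,lat,n [-2.8  1.2 -1.3] tool y.N -0.001 w 0.017963762151495113 gf 1.0126605632831343 rot [ 2.968  0.    -0.165]
```

jog_arm:
  motion:
    - [0,0.004,0,0,0,0,-0.62]
    - [0,0.004,0,0,0,0,-0.62]
    - [0,0.004,0,0,0,0,-0.62]
    - [0,0.004,0,0,0,0,-0.62]

```text
time_s: 11.35
ee_pos: [0.4711, -0.1014, 0.0798]
eef_rot: [2.968, 0.0, -0.165]
force: [-0.3, 3.3, -1.8]
grip_width: 0.018
grip_force: 1.1
```

jog_arm:
  motion:
    - [0,0.004,0,0,0,0,-0.62]
    - [0,0.004,0,0,0,0,-0.62]
    - [0,0.003,0,0,0,0,-0.62]
    - [0,0.003,0,0,0,0,-0.62]

```text
time_s: 11.75
ee_pos: [0.4688, -0.115, 0.0823]
eef_rot: [2.968, -0.0, -0.165]
force: [-0.0, 2.2, -1.2]
grip_width: 0.0177
grip_force: 1.1
```

```bash
python3 st.py
```

```text
t 11.75 TCP s,lat,n mm [ 2.543e+02 -2.000e-01  3.860e+01] F s,lat,n [-2.3 -0.4 -0.8] tool y.N -0.001 w 0.01769856984113124 gf 1.0857667243908509 rot [ 2.968 -0.    -0.165]
```

jog_arm:
  motion:
    - [0,0.002,0,0,0,0,-0.62]
    - [0,0.002,0,0,0,0,-0.62]
    - [0,0.002,0,0,0,0,-0.62]
    - [0,0.002,0,0,0,0,-0.62]
    - [0,0.001,0,0,0,0,-0.62]

```text
time_s: 12.25
ee_pos: [0.4674, -0.1236, 0.0838]
eef_rot: [2.968, 0.0, -0.165]
force: [-0.6, 1.9, -0.9]
grip_width: 0.0179
grip_force: 1.1
```

jog_arm:
  motion:
    - [0,0.001,0,0,0,0,-0.62]
    - [0,0.001,0,0,0,0,-0.62]
    - [0,0.001,0,0,0,0,-0.62]

```text
time_s: 12.55
ee_pos: [0.4669, -0.1265, 0.0843]
eef_rot: [2.968, -0.0, -0.165]
force: [0.8, 2.4, -2.2]
grip_width: 0.0177
grip_force: 1.1
```

```bash
python3 st.py
```

```text
t 12.55 TCP s,lat,n mm [ 2.661e+02 -2.000e-01  3.860e+01] F s,lat,n [-2.9  0.4 -1.7] tool y.N -0.001 w 0.0176961114621345 gf 1.095484551797199 rot [ 2.968 -0.    -0.165]
```

jog_arm:
  motion:
    - [0,0.001,0,0,0,0,-0.62]
    - [0,0.001,0,0,0,0,-0.62]
    - [0,0,0,0,0,0,-0.62]

```text
time_s: 12.85
ee_pos: [0.4666, -0.1285, 0.0847]
eef_rot: [2.967, -0.0, -0.165]
force: [0.1, 1.7, -1.6]
grip_width: 0.0179
grip_force: 0.6
```

jog_arm:
  motion:
    - [0,0.001,0,0,0,0,-0.62]
    - [0,0,0,0,0,0,-0.62]

```text
time_s: 13.05
ee_pos: [0.4665, -0.1294, 0.0849]
eef_rot: [2.968, -0.0, -0.165]
force: [0.2, 0.3, -1.9]
grip_width: 0.0181
grip_force: 0.7
```

jog_arm:
  motion:
    - [0,0.001,0,0,0,0,-0.62]
    - [0,0,0,0,0,0,-0.62]

```text
time_s: 13.25
ee_pos: [0.4663, -0.1304, 0.085]
eef_rot: [2.968, -0.0, -0.165]
force: [0.5, 1.8, -1.2]
grip_width: 0.018
grip_force: 0.8
```

```bash
python3 st.py
python3 - <<'E'
from h import *
c=cam("wrist")
im=ctrl.camera("wrist")[:,:,::-1]; cv2.imwrite("pics/w5.png",im)
s=ctrl.camera("side")[:,:,::-1]; cv2.imwrite("pics/side5.png",s)
a=cv2.resize(im[60:260,160:480],(640,400),interpolation=cv2.INTER_CUBIC)
b=cv2.resize(s[150:260,340:500],(291,200),interpolation=cv2.INTER_CUBIC); b=cv2.copyMakeBorder(b,0,0,0,349,cv2.BORDER_CONSTANT)
cv2.imwrite("pics/w5s.png",np.vstack([a,b]))
E
```

```text
t 13.25 TCP s,lat,n mm [ 2.701e+02 -2.000e-01  3.860e+01] F s,lat,n [-2.   0.2 -0.8] tool y.N -0.001 w 0.017970514899508756 gf 0.7578170957086172 rot [ 2.968 -0.    -0.165]
```

View pics/w5s.png

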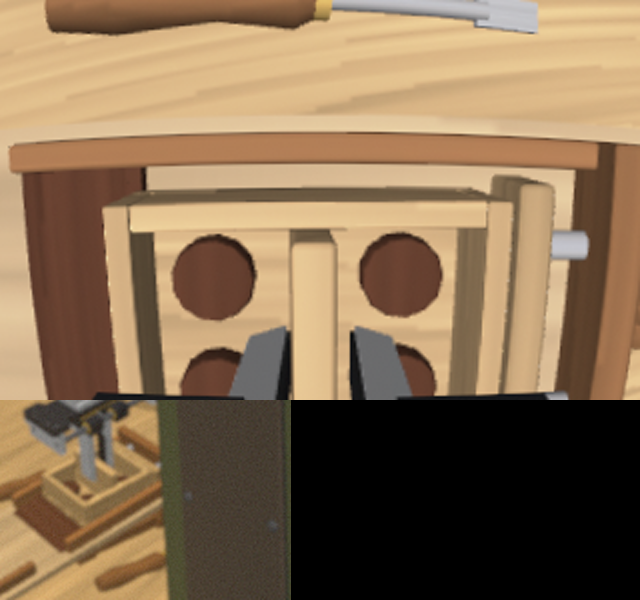

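The tote is between the cheeks, with its trailing end (left edge at x≈104) still on the dark batten and its nose (x≈512) just short of the end board. I'll keep going in 1 mm steps and watch the force.

jog_arm:
  motion:
    - [0,0.001,0,0,0,0,-0.62]
    - [0,0,0,0,0,0,-0.62]
    - [0,0,0,0,0,0,-0.62]

```text
time_s: 13.65
ee_pos: [0.4661, -0.1313, 0.0852]
eef_rot: [2.968, 0.0, -0.165]
force: [0.9, 1.1, -1.2]
grip_width: 0.0179
grip_force: 0.7
```

jog_arm:
  motion:
    - [0,0.001,0,0,0,0,-0.62]
    - [0,0,0,0,0,0,-0.62]
    - [0,0,0,0,0,0,-0.62]

```text
time_s: 13.95
ee_pos: [0.466, -0.1323, 0.0854]
eef_rot: [2.968, -0.0, -0.165]
force: [0.6, 0.5, 0.1]
grip_width: 0.0182
grip_force: 0.7
```

```bash
python3 st.py
```

```text
t 13.95 TCP s,lat,n mm [ 2.721e+02 -1.000e-01  3.860e+01] F s,lat,n [-0.6  0.5  0.2] tool y.N -0.001 w 0.018239006627126297 gf 0.718561213715434 rot [ 2.968 -0.    -0.165]
```

jog_arm:
  motion:
    - [0,0.001,0,0,0,0,-0.62]
    - [0,0,0,0,0,0,-0.62]
    - [0,0,0,0,0,0,-0.62]

```text
time_s: 14.25
ee_pos: [0.4659, -0.1334, 0.0856]
eef_rot: [2.967, -0.0, -0.165]
force: [-0.1, -0.0, -0.7]
grip_width: 0.0178
grip_force: 0.0
```

jog_arm:
  motion:
    - [0,0.001,0,0,0,0,-0.62]
    - [0,0,0,0,0,0,-0.62]
    - [0,0,0,0,0,0,-0.62]

```text
time_s: 14.55
ee_pos: [0.4657, -0.1341, 0.0858]
eef_rot: [2.968, -0.0, -0.165]
force: [0.4, 3.2, 1.4]
grip_width: 0.0179
grip_force: 1.5
```

```bash
python3 st.py;python3 - <<'E'
from h import *
im=ctrl.camera("wrist")[:,:,::-1]; cv2.imwrite("pics/w6.png",im)
old=cv2.imread("pics/w5.png")
# patch tracking w5->w6: rear foot, nose rim, end board rod, batten edge
f=lambda i:cv2.cvtColor(i,cv2.COLOR_BGR2GRAY)
P=np.array([[160+x/2,60+y/2] for x,y in [(215,277),(401,275),(118,208),(498,205),(295,240),(520,182),(570,245),(145,180)]],np.float32).reshape(-1,1,2)
q,s,e=cv2.calcOpticalFlowPyrLK(f(old),f(im),P,None,winSize=(11,11))
for a,b,k in zip(P[:,0],q[:,0],["rfoot","ffoot","rearTL","noseTR","grip","board","rod","lip"]): print(k,a,(b-a).round(2))
E
```

```text
t 14.55 TCP s,lat,n mm [ 2.74e+02 -1.00e-01  3.86e+01] F s,lat,n [-2.9 -0.1  2. ] tool y.N -0.001 w 0.017868198862784002 gf 1.532142497599125 rot [ 2.968 -0.    -0.165]
rfoot [267.5 198.5] [ 2.74 -1.28]
ffoot [360.5 197.5] [ 1.52 -0.4 ]
rearTL [219. 164.] [ 2.28 -1.16]
noseTR [409.  162.5] [-41.44  -0.74]
grip [307.5 180. ] [-0.14 -1.1 ]
board [420. 151.] [-5.08 -0.16]
rod [445.  182.5] [-4.51  0.02]
lip [232.5 150. ] [-4.91  0.67]
```

Pad force fell to zero at t=14.25, and the rear foot shrank in the image relative to the front one, so the trailing edge has dropped behind the lip. I'll open the fingers, retreat square to the deck and check.

jog_arm:
  motion:
    - [0,-0.002,0,0,0,0,-0.4]
    - [0,-0.001,0,0,0,0,-0.4]
    - [0,0,-0.01,0,0,0,-0.4]
    - [0,0,-0.02,0,0,0,-0.4]
    - [0,0,-0.03,0,0,0,-0.4]

```text
time_s: 15.1
ee_pos: [0.4672, -0.1208, 0.1446]
eef_rot: [2.968, 0.002, -0.165]
force: [0.5, -0.0, 0.7]
grip_width: 0.0282
grip_force: 0.0
```

jog_arm:
  motion:
    - [0,0,-0.04,0,0,0,-0.4]
    - [0,0,-0.04,0,0,0,-0.4]
    - [0,0,-0.03,0,0,0,-0.4]
    - [0,0,0,0,0,0,-0.4]

```text
time_s: 15.5
ee_pos: [0.4722, -0.1019, 0.2573]
eef_rot: [2.967, -0.007, -0.165]
force: [0.3, 0.6, 0.1]
grip_width: 0.0283
grip_force: 0.0
```

```bash
python3 st.py
python3 - <<'E'
from h import *
c=cam("wrist")
im=ctrl.camera("wrist")[:,:,::-1]; cv2.imwrite("pics/w7.png",im)
s=ctrl.camera("side")[:,:,::-1]; t=ctrl.camera("top")[:,:,::-1]; cv2.imwrite("pics/side7.png",s); cv2.imwrite("pics/top7.png",t)
a=cv2.resize(im[80:240,180:480],(750,400),interpolation=cv2.INTER_CUBIC)
b=cv2.resize(s[150:260,320:520],(364,200),interpolation=cv2.INTER_CUBIC); d=cv2.resize(t[170:260,260:434],(386,200),interpolation=cv2.INTER_CUBIC)
cv2.imwrite("pics/w7s.png",np.vstack([a,np.hstack([b,d])]))
E
```

```text
t 15.5 TCP s,lat,n mm [271.6   1.  213.3] F s,lat,n [-0.6  0.2  0.2] tool y.N -0.001 w 0.028333676522916 gf 0.0 rot [ 2.967 -0.007 -0.165]
```

View pics/w7s.png

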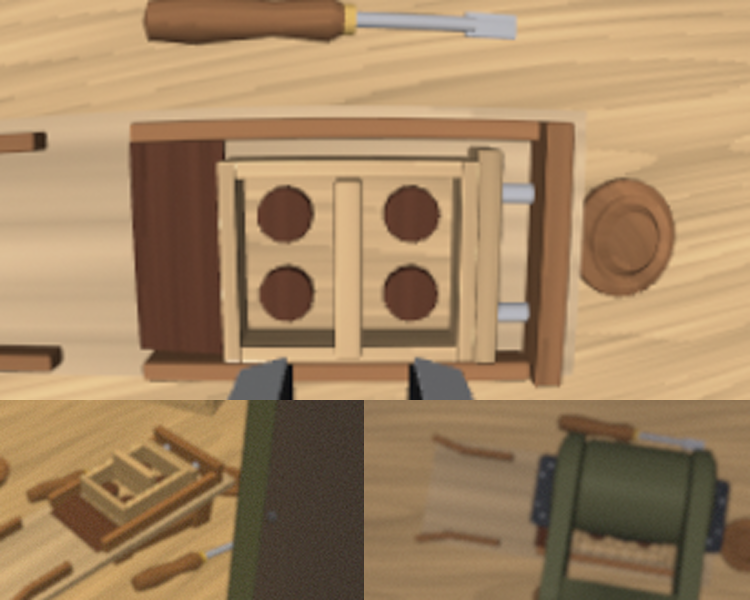

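The tote now sits between the lip and the end board: rear rim at x≈220, lip at x≈225 (the rim is higher, so parallax shifts it), nose against the board at x≈478. Nothing else looks moved. I'll check flatness numerically from the foot spacing and sizes and the rim positions.

Run:
```python
from h import *
c=cam("wrist"); im=cv2.imread("pics/w7.png")
u=np.array([-.164,-.986,0]); toe=np.array([.509,.1255,0]); a=.175
U=u*np.cos(a)+[0,0,np.sin(a)]; N=-u*np.sin(a)+[0,0,np.cos(a)]; L=np.cross(N,U)
def dk(uv,n):
    o,d=ray("wrist",uv,c); o=o-toe; p=o+d*(n-o@N)/(d@N); return np.array([p@U,p@L])*1e3
V=lambda x,y:(180+x/2.5-.3,80+y/2.5-.3)
o=-c[1].T@c[2]-toe; print("cam s,l,n",(np.array([o@U,o@L,o@N])*1e3).round(1))
m=((im[...,2]<120)&(im[...,0]<70)).astype(np.uint8); m[:145]=0;m[212:]=0;m[:,:275]=0;m[:,:][:,362:]=0
n,l,st,ce=cv2.connectedComponentsWithStats(m)
for i in range(1,n):
    if st[i,4]>200: print("foot",st[i,2:5],dk(ce[i],.022).round(1))
for k,p,h in [("rear rim far",(218,163),.042),("rear rim near",(228,362),.042),("nose far",(478,162),.042),("nose near",(474,362),.042),("lip far",(225,142),.007),("batten lo far",(131,142),0),("board far",(480,150),.038),("railend",(45,134),.02)]: print(k,dk(V(*p),h).round(1))
```

```text
cam s,l,n [271.8  67.5 387.5]
foot [ 22  23 383] [240.2  17. ]
foot [ 22  23 383] [300.3  17.3]
foot [ 22  22 368] [240.4 -21.7]
foot [ 21  22 373] [300.5 -21.6]
rear rim far [211.9  43.1]
rear rim near [213.3 -50.8]
nose far [328.6  43.6]
nose near [330.1 -50.7]
lip far [209.5  51. ]
batten lo far [159.2  52.1]
board far [330.1  48.8]
railend [119.7  58.9]
```

```bash
python3 -c "
from station import ctrl; print(ctrl.hand_in())"
```

```text
the job is handed in; nothing more can be done
None
```

The wooden tote was slid up the ramp and now sits flat in the upper berth, its trailing edge about 1 mm past the lip by camera measurement. Push forces read under about 5 N, the gripper is clear, nothing else looked moved, and the job was handed in at about 16 s.

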